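# Index the turntable drive shaft and hold its collar on the flat

### The arm

A 6-joint arm with a two-finger parallel gripper is mounted at the origin on the work surface. World frame = base frame: x ahead of the robot, y to its left, z up, the work surface at z = 0. Lengths are in m, angles in rad, forces in N, time in s.
With the tool pointing down it reaches from about 0.3 to 0.825 m from the base axis. Payload 5.4 kg.
Tool frame: the origin (TCP) lies at the very end of the fingers, on their centre line; the grasp point (between the pads) lies 19 mm behind it; z points along the fingers, y is the line along which they close (so a half turn about z gives the same grasp; the last joint's range is limited). The gripper opens to 92 mm and grips with 3 to 60 N. Pads are 20 mm wide; open, the fingers measure 128 mm over their backs; the gripper's body (75 mm by 189 mm) begins 69 mm behind the grasp point.
Start: joints at [-0.21, 0.158, 1.597, -0, 1.386, -0.21], TCP at [0.575, -0, 0.215] pointing down, gripper open.
Joint ranges: [-2.91, 2.91], [-0.94, 2.29], [0.18, 2.7], [-1.29, 4.43], [0.17, 2.64], [-3, 3]. Speed limits (rad/s): [2.57, 2.57, 3.14, 3.14, 3.14, 3.14].

### API

Orientations are given as [roll, pitch, yaw] about the fixed x, y, z axes, in that order (R = Rz(yaw) Ry(pitch) Rx(roll)).
In Python, from station import robot, vision gives the robot as it stands. The module is installed in compiled form; this text tells all that it offers.
- The arm moves only by the tool carry_out, never from a script. Its argument "deltas" is a list of rows, each an object of numbers: "fingers": the opening, from 0 (shut) to 1 (fully open); "tx", "ty", "tz": the shift along the tool's x, y, z in m; "ax", "ay", "az": the turn, a rotation vector about the tool's x, y, z in degrees. A call has 1 to 5 rows; each row is the pose to reach, as a shift and turn from the pose commanded when the call began, along the tool's axes at that moment; what a row does not reach only later rows make up. A row lasts 1/12 s, in which the tool goes at most 41.7 mm and 7.16 degrees, less where a joint would pass 70% of its speed; a pose out of reach is approached as far as the arm can. A call with a gripper value outside its range is refused whole. The fingers move at their own pace and stop on an object; "squeeze" is the grip in N (left out, the last holds). Time passes only in rows, so rows that repeat a pose let the fingers close. It gives the time, the measured TCP pose, the force, the opening and the grip force at its end, in the units of the state.
- robot.state(): the state, without advancing time (a new reading comes with each control period).
- vision.read_camera(name): name is "scene" or "side" or "wrist"; returns a dict with "frame" (400x640x3 uint8, red, green, blue), "z_map" (400x640 float32, m along the optical axis (not along the pixel's ray), 0 where there is no reading), "intrinsics" (3x3 intrinsics, pixels), "R" (3x3) and "t" (3): a world point X has camera coordinates R X + t. Camera axes: x right, y down, z forward; pixel columns grow to the right and rows downward; lengths in m; the calibration is good to about 2 mm. A picture is of the moment at which its call begins.
- robot.finish_job(): hands the job in; it is judged then, once.
The state is a dict: "time_s": time; "joints": joint angles; "joint_vel": joint speeds; "joint_torque": joint torques, N m; "tool_pos": TCP position; "eef_rot": TCP orientation; "contact_force": force on the tool from outside, world axes, zero at the start; "ft_torque": the same for the moment, N m; "opening": finger opening in m; "grasp_force": force on a finger pad.
Only numpy, scipy, OpenCV 4.12 (cv2) and the standard library are available. Lean on these libraries where they do the work, as an engineer would, in place of code of your own. Each camera call takes 0.05 s, during which the arm holds its last target. There are 200 camera calls.

### The job

On the sampler drive unit, close the fingers on the flat of the D-shaped shaft and turn the shaft until they hold it with the flat squarely facing the black pointer on the housing. Then fetch the shaft collar with the thumb-screw, slide it onto the shaft with the thumb-screw over the flat (so also towards the pointer) until its top face is flush with the end of the shaft, and finish while still holding it there in the fingers, without letting go. Leave the other things on the bench where they are.

Things in the scene. Friction and masses are not known exactly. Their poses are not given: they have to be found in the camera images.
- drive: fixed drive unit: white housing 160 x 140 mm (x, y), 60 mm high; from the middle of its top a round boss, 34 mm wide, rises to 80 mm and carries the upright shaft. Origin: centre of the underside, on the shaft's axis; z up. A black arrow-shaped pointer, 7 mm high, lies on the housing top on the +x side, 30 to 66 mm from the axis: the flat must face this +x
- shaft: steel D-shaped shaft, turns about its upright axis without a stop (friction 0.03 N m); 20 mm diameter, 40 mm long, from the boss (80 mm above the bench) to its end (120 mm), the last 6 mm bevelled. Origin on the axis at the boss's top; z up; +x is the flat's outward direction. Width 16.3 mm across the flat and the round back, 20 mm on round sides
- flat (a point): the flat of the shaft, turning with it: 15 mm wide, from the boss up to the bevel. Origin: centre of its face, 17 mm above the boss, 6.3 mm from the axis; +x outward. Fingers that close on it a little askew turn the shaft until the flat lies against the pad
- shaft_end (a point): centre of the shaft's upper end face, 120 mm above the bench, axes as the shaft's
- collar: loose aluminium collar, about 0.1 kg, flat on the bench: ring 44 mm outside, 24 mm bore, 22 mm high, with a thumb-screw standing out towards its +x at half height (head 15 mm thick, end 43 mm from the axis). The screw's tip, 7 mm wide, reaches into the bore to 8 mm from the axis: the collar goes on only with the screw over the flat. Origin: centre of the underside; z up
- collar_top (a point): centre of the collar's top face, 22 mm above its underside
- collar_screw (a point): outer end of the thumb-screw's head, 43 mm from the collar's axis, 11 mm above its underside
- plain_ring: bystander: plain aluminium ring without any screw, 50 mm outer diameter, 30 mm bore, 14 mm high; leave alone
- sleeve: bystander: steel sleeve 24 mm diameter, 22 mm high; leave alone
- screwdriver: bystander: screwdriver lying on the bench; leave alone
- beaker: bystander: glass beaker, 68 mm wide, 85 mm high; leave alone
- bottle: bystander: amber bottle, 64 mm wide, 150 mm high; leave alone
- jar: bystander: white jar, 60 mm wide, 75 mm high; leave alone
- tray: bystander: grey open tray 140 x 100 mm, 30 mm high; leave alone
There are look-alikes about, which are no part of the job. What is shaped like the collar but red is not meant.

How it is judged:
By the outcome, as a careful person would: the job done as asked, in the order asked, and still so for the second after the job is handed in, while the arm keeps its last pose, push and grip.
It also fails if it takes over 69 s, if anything falls off the work surface, if the arm or the gripper's body presses on something with over 40 N, if the wrist force passes 120 N, or if a joint passes its speed limit or range.

## Working session

There is one attempt and no reset: what is moved stays moved. The work goes in short steps, Python scripts to look and compute and a tool call to move; the robot and the scene stay as the last step left them, time stands still between calls to the robot, and variables do not carry over. Pictures are saved under pics/ and viewed, at most 13 in all, crops included, and the job is handed in when it is done.

Besides the shell and the picture viewer there is one more tool, called after ">>>" as name(argument=value, ...) on one line, values as JSON. carry_out: Moves the arm, as the interface text tells. Its arguments: {"type":"object","properties":{"deltas":{"type":"array"},"squeeze":{"type":"number"}},"required":["deltas"]}

```bash
mkdir -p pics; cat > h.py <<'E'
import numpy as np, cv2
from station import robot, vision
def cam(n):
    c=vision.read_camera(n); return c
def save(c,f,crop=None,s=1):
    im=c["frame"][:,:,::-1]
    if crop: im=im[crop[1]:crop[3],crop[0]:crop[2]]
    cv2.imwrite("pics/"+f,cv2.resize(im,None,fx=s,fy=s,interpolation=cv2.INTER_CUBIC))
def cloud(c):
    z=c["z_map"];K=c["intrinsics"];v,u=np.mgrid[:400,:640]
    P=np.stack([(u-K[0,2])/K[0,0]*z,(v-K[1,2])/K[1,1]*z,z],-1)
    W=(P-c["t"])@c["R"]; W[z==0]=np.nan; return W
def ray(c,u,v,h):
    K=c["intrinsics"];d=c["R"].T@np.array([(u-K[0,2])/K[0,0],(v-K[1,2])/K[1,1],1]);o=-c["R"].T@c["t"]
    return o+d*(h-o[2])/d[2]
def pix(c,X):
    p=c["intrinsics"]@(c["R"]@np.array(X)+c["t"]);return p[:2]/p[2]
E
python3 - <<'E'
from h import *
import pickle
d={n:cam(n) for n in("scene","side","wrist")}
pickle.dump(d,open("a.pkl","wb"))
for n in d: save(d[n],n+"0.png"); print(n,-d[n]["R"].T@d[n]["t"],d[n]["R"].T[:,2])
im=np.vstack([d["scene"]["frame"],d["side"]["frame"]])[:,:,::-1]
print(robot.state())
E
```

```text
scene [1.47277526 0.03563181 0.91052154] [-0.74044634 -0.03724377 -0.6710828 ]
side [ 0.40508266 -0.7163507   0.92800985] [ 0.15534401  0.63277374 -0.75859451]
wrist [0.57449099 0.08302653 0.38499894] [-0.00285939 -0.29168069 -0.95651147]
{'time_s': 0.15, 'joints': array([-2.10088367e-01,  1.58895832e-01,  1.59789894e+00, -1.35562372e-06,
        1.38619306e+00, -2.10094421e-01]), 'joint_vel': array([ 0.00090637, -0.00189648, -0.00218451,  0.00028727,  0.00092474,
        0.00099313]), 'joint_torque': array([ 3.99315013e-04, -3.85916662e+01, -3.22434962e+01,  7.02334754e-02,
        3.51220253e-02, -9.48688057e-05]), 'tool_pos': array([5.74536370e-01, 8.39685445e-05, 2.13871896e-01]), 'eef_rot': array([-3.14022787e+00, -2.89665599e-04,  1.57080243e+00]), 'contact_force': array([0.29803494, 0.0688851 , 0.12405743]), 'ft_torque': array([-0.01076163,  0.04981108, -0.06293667]), 'grasp_force': 0.0, 'opening': 0.09190703666887985}
```

View pics/scene0.png

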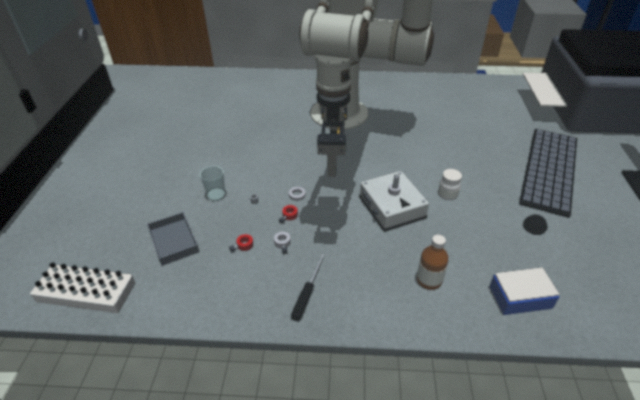

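View pics/side0.png

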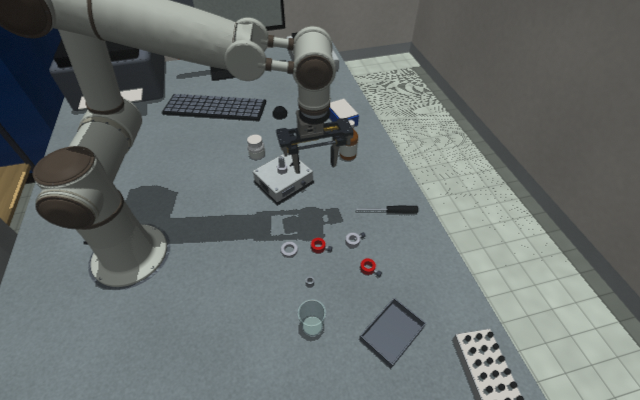

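The scene view shows the drive at about (395,200), with its pointer at (404,202). The plain ring is at (297,193) and the collar at (282,240), its screw at (285,250). Red look-alikes sit at (290,212) and (245,242). In the side view the collar is at (353,239), with its screw at (363,235).

```bash
python3 - <<'E'
from h import *
import pickle
d=pickle.load(open("a.pkl","rb"))
sc,sd,wr=d["scene"],d["side"],d["wrist"]
for c,n,u,v in((sc,"sc",282,240),(sd,"sd",353,239)): print(n,"collar",ray(c,u,v,.022))
for c,n,u,v in((sc,"sc",285,250),(sd,"sd",363,235)): print(n,"screw",ray(c,u,v,.011))
print("shaft end", ray(sc,395,177,.12),ray(sd,282,157,.12))
for c,n in((sc,"sc"),(sd,"sd"),(wr,"wr")):
    W=cloud(c);g=c["frame"].astype(int);br=g.mean(-1)
    m=(abs(W[...,2]-.06)<.006)&(W[...,0]>.4)&(W[...,0]<.85)&(W[...,1]>0)&(W[...,1]<.35)&(br>120)
    p=W[m][:,:2]
    if len(p)>50: print(n,"housing",len(p),cv2.minAreaRect(p.astype(np.float32)))
    m=(W[...,2]>.1)&(W[...,2]<.13)&(W[...,0]>.5)&(W[...,0]<.8)&(W[...,1]>.08)&(W[...,1]<.3)
    if m.any(): print("shaft",m.sum(),np.nanmedian(W[m],0))
    for nm,z0 in(("ringpts",.015),):
        m=(W[...,2]>z0)&(W[...,2]<.03)&(abs(W[...,0]-.75)<.06)&(abs(W[...,1]+.1)<.08)
        if m.any(): print(nm,m.sum(),np.nanmean(W[m],0))
print([pix(wr,x) for x in((.575,0,0),)])
# crops
a=sc["frame"][150:260,240:440];b=sd["frame"][130:270,240:400]
im=np.vstack([cv2.resize(a,(800,440),interpolation=2)])
cv2.imwrite("pics/c1.png",im[:,:,::-1])
E
```

```text
sc collar [ 0.66336688 -0.12606098  0.022     ]
sd collar [ 0.65390607 -0.13503307  0.022     ]
sc screw [ 0.68793073 -0.11582837  0.011     ]
sd screw [ 0.69091047 -0.12175735  0.011     ]
shaft end [0.50646855 0.16852828 0.12      ] [0.50445804 0.16688819 0.12      ]
sc housing 1591 ((0.5775116086006165, 0.18762516975402832), (0.26298531889915466, 0.3391660153865814), 77.44300842285156)
shaft 369 [0.76930337 0.24114962 0.11079023]
ringpts 107 [ 0.76740953 -0.04367561  0.01981366]
sd housing 1001 ((0.4990938901901245, 0.16867563128471375), (0.1539410501718521, 0.13877438008785248), 25.645360946655273)
shaft 33 [0.76737903 0.22781562 0.10974325]
ringpts 47 [ 0.78588764 -0.05081175  0.01953764]
wr housing 13084 ((0.5038065314292908, 0.16269738972187042), (0.15600863099098206, 0.11955632269382477), 26.16593360900879)
shaft 154 [0.50662275 0.16392255 0.11022361]
ringpts 513 [ 0.77473975 -0.03783871  0.01928832]
[array([319.48795791, 174.30342196])]
```

View pics/wrist0.png

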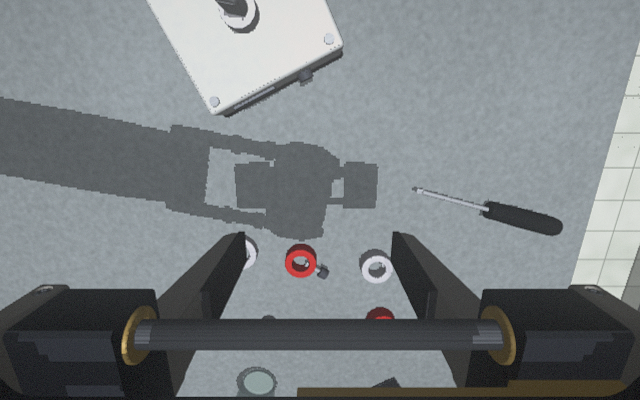

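View pics/c1.png

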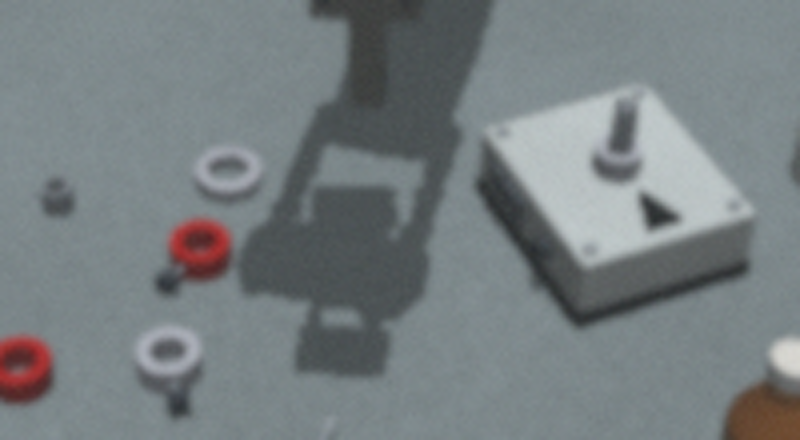

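The wrist view shows the housing turned about 26°, with the shaft cut off at (238,5). The collar is at (376,265). In the scene crop the arrow lies on the near side of the shaft, and the collar's screw points towards the camera. I'll move over the shaft for a better look.

>>> carry_out(deltas=[{"tx": 0.04,"ty": -0.016,"tz": -0.008},{"tx": 0.08,"ty": -0.032,"tz": -0.016},{"tx": 0.12,"ty": -0.048,"tz": -0.024},{"tx": 0.15,"ty": -0.068,"tz": -0.035},{"tx": 0.15,"ty": -0.068,"tz": -0.035}])

```text
$.deltas[0]: bad value
```

```bash
python3 - <<'E'
from h import *
import pickle
c=cam("wrist");pickle.dump(c,open("w1.pkl","wb"));print(robot.state()["tool_pos"],robot.state()["eef_rot"])
W=cloud(c);g=c["frame"].astype(int);br=g.mean(-1)
p=pix(c,(.506,.166,.12)).astype(int);print(p)
near=(np.hypot(W[...,0]-.506,W[...,1]-.166)<.03)
m=near&(abs(W[...,2]-.12)<.004);print("end",m.sum(),np.nanmedian(W[m],0),cv2.minEnclosingCircle(W[m][:,:2].astype(np.float32)))
m=near&(abs(W[...,2]-.08)<.003);print("boss",m.sum(),cv2.minEnclosingCircle(W[m][:,:2].astype(np.float32)))
m=(W[...,2]>.064)&(W[...,2]<.072)&(np.hypot(W[...,0]-.506,W[...,1]-.166)<.08)&(br<70)
print("pointer",m.sum(),np.nanmean(W[m],0))
m=(abs(W[...,2]-.06)<.006)&(br>120)
print("housing",cv2.minAreaRect(W[m][:,:2].astype(np.float32)))
x,y=p
a=c["frame"][max(0,y-90):y+90,max(0,x-120):x+120]
cv2.imwrite("pics/w1.png",cv2.resize(a[:,:,::-1],(800,600),interpolation=2))
E
```

```text
[5.74597949e-01 6.43342189e-05 2.13979873e-01] [-3.14042358e+00 -2.30322717e-04  1.57081971e+00]
[230  -2]
end 34 [0.50381065 0.16454635 0.11700263] ((0.5016679167747498, 0.16502001881599426), 0.007359886541962624)
boss 563 ((0.5005604028701782, 0.16995808482170105), 0.01730908825993538)
pointer 0 [nan nan nan]
housing ((0.5038638710975647, 0.16256146132946014), (0.15625005960464478, 0.11911832541227341), 26.22629737854004)<stdin>:10: RuntimeWarning: Mean of empty slice
```

View pics/w1.png

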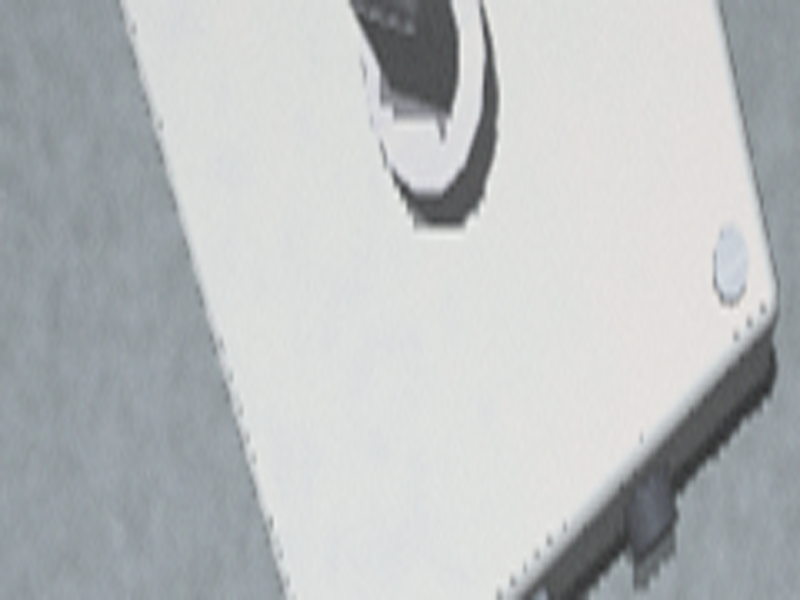

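The move was refused, so the camera hasn't moved and the shaft is still cut off at the top of the crop. Each row probably needs every key, so I'll fill them all in.

>>> carry_out(deltas=[{"fingers": 1,"tx": 0.035,"ty": -0.016,"tz": -0.008,"ax": 0,"ay": 0,"az": 0},{"fingers": 1,"tx": 0.07,"ty": -0.032,"tz": -0.016,"ax": 0,"ay": 0,"az": 0},{"fingers": 1,"tx": 0.105,"ty": -0.048,"tz": -0.024,"ax": 0,"ay": 0,"az": 0},{"fingers": 1,"tx": 0.14,"ty": -0.068,"tz": -0.035,"ax": 0,"ay": 0,"az": 0},{"fingers": 1,"tx": 0.15,"ty": -0.07,"tz": -0.035,"ax": 0,"ay": 0,"az": 0}])

```text
time_s: 0.62
tool_pos: [0.5033, 0.1541, 0.2518]
eef_rot: [3.139, -0.002, 1.575]
contact_force: [0.5, 0.4, -0.6]
opening: 0.0916
grasp_force: 0.0
```

```bash
cat > look.py <<'E'
from h import *
import pickle
c=cam("wrist");pickle.dump(c,open("w1.pkl","wb"));print(robot.state()["tool_pos"],robot.state()["eef_rot"])
W=cloud(c);g=c["frame"].astype(int);br=g.mean(-1)
p=pix(c,(.503,.167,.12)).astype(int);print(p)
near=(np.hypot(W[...,0]-.503,W[...,1]-.167)<.03)
m=near&(abs(W[...,2]-.12)<.004);print("end",m.sum(),np.nanmedian(W[m],0),cv2.minEnclosingCircle(W[m][:,:2].astype(np.float32)))
m=near&(abs(W[...,2]-.08)<.003);print("boss",m.sum(),cv2.minEnclosingCircle(W[m][:,:2].astype(np.float32)))
m=(W[...,2]>.064)&(W[...,2]<.072)&(np.hypot(W[...,0]-.503,W[...,1]-.167)<.08)&(br<70)
print("pointer",m.sum(),np.nanmean(W[m],0) if m.any() else 0)
m=(abs(W[...,2]-.06)<.006)&(br>120)
print("housing",cv2.minAreaRect(W[m][:,:2].astype(np.float32)))
x,y=p
a=c["frame"][max(0,y-90):y+90,max(0,x-120):x+120]
cv2.imwrite("pics/w2.png",cv2.resize(a[:,:,::-1],(800,600),interpolation=2))
E
python3 look.py
```

```text
[0.50393889 0.15375038 0.25090332] [ 3.13949378e+00 -1.59195694e-03  1.57529619e+00]
[318 178]
end 208 [0.50056863 0.17190729 0.11986755] ((0.5006683468818665, 0.1706642508506775), 0.009872021153569221)
boss 316 ((0.5005339980125427, 0.17000238597393036), 0.01699790358543396)
pointer 206 [0.548253   0.19415698 0.06706713]
housing ((0.5657002329826355, 0.2616526782512665), (0.3535153567790985, 0.24592220783233643), 25.452777862548828)
```

View pics/w2.png

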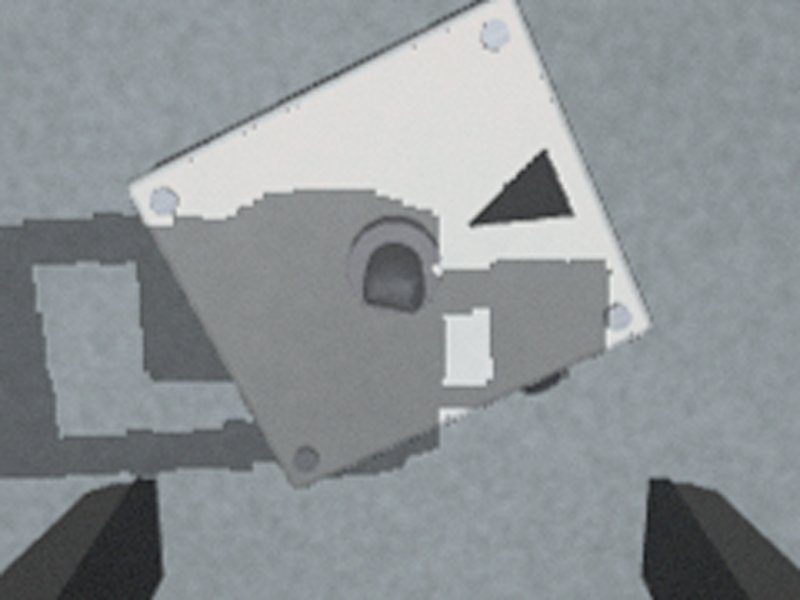

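The axis is at about (0.5005, 0.170), with the end at z 0.120. The arrow points away from the shaft at about 27°. The shaft's flat edge runs (365,300)–(418,312) in the crop, so the flat faces world −y. I'll check that angle with ray casts and work out the move.

```bash
python3 - <<'E'
from h import *
import pickle
c=pickle.load(open("w1.pkl","rb"))
a=ray(c,198+365*.3,88+300*.3,.118);b=ray(c,198+418*.3,88+312*.3,.118)
d=b-a;n=np.array([d[1],-d[0]]);n/=np.hypot(*n);print(a,b,np.degrees(np.arctan2(n[1],n[0])),"dist",n@((a+b)[:2]/2-[.5005,.170]))
W=cloud(c);m=(np.hypot(W[...,0]-.5005,W[...,1]-.17)<.012)&(W[...,2]>.118)
p=W[m][:,:2].astype(np.float32)
h=cv2.convexHull(p)[:,0];e=np.roll(h,-1,0)-h;L=np.hypot(*e.T);i=L.argsort()[-3:]
print(L[i],np.degrees(np.arctan2(e[i,1],e[i,0])),h[i],p.mean(0))
# arrow axis
m=(np.hypot(W[...,0]-.5005,W[...,1]-.17)<.08)&(W[...,2]>.063)&(W[...,2]<.072)&(c["frame"].mean(-1)<70)
t=cv2.minEnclosingTriangle(W[m][:,:2].astype(np.float32))[1][:,0];print(t,np.hypot(*(t-[.5005,.17]).T))
# housing corner screws / rect limited
m=(abs(W[...,2]-.06)<.003)&(np.hypot(W[...,0]-.5005,W[...,1]-.17)<.115)
print(cv2.minAreaRect(W[m][:,:2].astype(np.float32)))
E
```

```text
[0.49158304 0.16738996 0.118     ] [0.50839901 0.16354387 0.118     ] -102.88291270780446 dist 0.0045324580763198815
[0.00564864 0.00818827 0.00875059] [-61.440903   45.458084  -14.8608055] [[0.48943782 0.17356731]
 [0.5058521  0.16419491]
 [0.4973942  0.16643919]] [0.50137633 0.17641428]
[[0.5634713  0.18814345]
 [0.52892    0.1850032 ]
 [0.5529509  0.20966125]] [0.06553298 0.03213709 0.06575799]
((0.5003217458724976, 0.1698521077632904), (0.15592581033706665, 0.13609331846237183), 26.001968383789062)
```

>>> carry_out(deltas=[{"fingers": 1,"tx": 0,"ty": 0,"tz": 0,"ax": 0,"ay": 0,"az": 7},{"fingers": 1,"tx": 0,"ty": 0,"tz": 0,"ax": 0,"ay": 0,"az": 14},{"fingers": 1,"tx": 0,"ty": 0,"tz": 0,"ax": 0,"ay": 0,"az": 21},{"fingers": 1,"tx": 0,"ty": 0,"tz": 0,"ax": 0,"ay": 0,"az": 28},{"fingers": 1,"tx": 0,"ty": 0,"tz": 0,"ax": 0,"ay": 0,"az": 35}])

```text
time_s: 1.08
tool_pos: [0.5054, 0.1487, 0.2487]
eef_rot: [-3.141, 0.001, 0.953]
contact_force: [0.0, -0.4, 0.0]
opening: 0.0919
grasp_force: 0.0
```

>>> carry_out(deltas=[{"fingers": 1,"tx": 0,"ty": 0,"tz": 0,"ax": 0,"ay": 0,"az": 7},{"fingers": 1,"tx": 0,"ty": 0,"tz": 0,"ax": 0,"ay": 0,"az": 14},{"fingers": 1,"tx": 0,"ty": 0,"tz": 0,"ax": 0,"ay": 0,"az": 21},{"fingers": 1,"tx": 0,"ty": 0,"tz": 0,"ax": 0,"ay": 0,"az": 28},{"fingers": 1,"tx": 0,"ty": 0,"tz": 0,"ax": 0,"ay": 0,"az": 35}])

```text
time_s: 1.5
tool_pos: [0.5054, 0.1486, 0.2487]
eef_rot: [3.141, 0.001, 0.342]
contact_force: [-0.1, -0.6, 0.2]
opening: 0.0921
grasp_force: 0.0
```

>>> carry_out(deltas=[{"fingers": 1,"tx": 0,"ty": 0,"tz": 0,"ax": 0,"ay": 0,"az": 7},{"fingers": 1,"tx": 0,"ty": 0,"tz": 0,"ax": 0,"ay": 0,"az": 14},{"fingers": 1,"tx": 0,"ty": 0,"tz": 0,"ax": 0,"ay": 0,"az": 21},{"fingers": 1,"tx": 0,"ty": 0,"tz": 0,"ax": 0,"ay": 0,"az": 28},{"fingers": 1,"tx": 0,"ty": 0,"tz": 0,"ax": 0,"ay": 0,"az": 33}])

```text
time_s: 1.92
tool_pos: [0.5054, 0.1486, 0.2487]
eef_rot: [3.141, 0.001, -0.234]
contact_force: [0.4, -0.5, -0.7]
opening: 0.0919
grasp_force: 0.0
```

```bash
cat > go.py <<'E'
# usage: go.py x y z tool-y-yaw(deg): deltas in tool axes from the measured pose
import sys
from h import *
from scipy.spatial.transform import Rotation as R
s=robot.state();r=R.from_euler("xyz",s["eef_rot"])
x,y,z,a=map(float,sys.argv[1:5])
t=R.from_euler("xyz",[np.pi,0,np.radians(a)+np.pi/2])
print("pos",s["tool_pos"].round(4),"rot",np.degrees(s["eef_rot"]).round(2),"F",s["contact_force"].round(1),"M",s["ft_torque"].round(2),"open",round(s["opening"],4),s["grasp_force"],"t",s["time_s"],"q",s["joints"].round(2))
print("d",(r.inv().apply(np.array([x,y,z])-s["tool_pos"])*1000).round(1),"rotvec",np.degrees((r.inv()*t).as_rotvec()).round(2))
E
python3 go.py .5007 .1717 .085 -103
```

```text
pos [0.5054 0.1486 0.2487] rot [ 1.7995e+02  5.0000e-02 -1.3400e+01] F [ 0.4 -0.5 -0.7] M [0.07 0.09 0.03] open 0.0919 0.0 t 1.9167 q [ 0.06  0.01  1.69 -0.    1.45  1.86]
d [ -9.8 -21.5 163.7] rotvec [ 0.05  0.05 -0.4 ]
```

>>> carry_out(deltas=[{"fingers": 1,"tx": -0.0098,"ty": -0.0215,"tz": 0,"ax": 0,"ay": 0,"az": 0},{"fingers": 1,"tx": -0.0098,"ty": -0.0215,"tz": 0.035,"ax": 0,"ay": 0,"az": 0},{"fingers": 1,"tx": -0.0098,"ty": -0.0215,"tz": 0.075,"ax": 0,"ay": 0,"az": 0},{"fingers": 1,"tx": -0.0098,"ty": -0.0215,"tz": 0.115,"ax": 0,"ay": 0,"az": 0},{"fingers": 1,"tx": -0.0098,"ty": -0.0215,"tz": 0.14,"ax": 0,"ay": 0,"az": 0}])

```text
time_s: 2.33
tool_pos: [0.4982, 0.1717, 0.1048]
eef_rot: [3.139, 0.005, -0.228]
contact_force: [0.0, 0.2, -0.2]
opening: 0.0918
grasp_force: 0.0
```

>>> carry_out(deltas=[{"fingers": 0.6,"tx": 0,"ty": 0,"tz": 0.01,"ax": 0,"ay": 0,"az": 0},{"fingers": 0.5,"tx": 0,"ty": 0,"tz": 0.023,"ax": 0,"ay": 0,"az": 0},{"fingers": 0.4,"tx": 0,"ty": 0,"tz": 0.023,"ax": 0,"ay": 0,"az": 0},{"fingers": 0.3,"tx": 0,"ty": 0,"tz": 0.023,"ax": 0,"ay": 0,"az": 0},{"fingers": 0.3,"tx": 0,"ty": 0,"tz": 0.023,"ax": 0,"ay": 0,"az": 0}])

```text
time_s: 2.75
tool_pos: [0.5017, 0.1729, 0.0881]
eef_rot: [-3.141, -0.002, -0.227]
contact_force: [0.0, -0.2, -0.1]
opening: 0.0606
grasp_force: 0.0
```

```bash
python3 go.py .5007 .1717 .085 -103; python3 - <<'E'
from h import *
c=cam("wrist");p=pix(c,(.5003,.1699,.12)).astype(int);print(p)
x,y=p;save(c,"w3.png",(max(0,x-100),max(0,y-75),x+100,y+75),4)
E
```

```text
pos [0.5017 0.1729 0.0881] rot [-1.7996e+02 -1.4000e-01 -1.3020e+01] F [ 0.  -0.2 -0.1] M [0.08 0.07 0.02] open 0.0606 0.0 t 2.75 q [ 0.1   0.18  1.84 -0.    1.12  1.9 ]
d [-0.7  1.4  3.1] rotvec [-0.04 -0.14 -0.02]
[324 271]
```

View pics/w3.png

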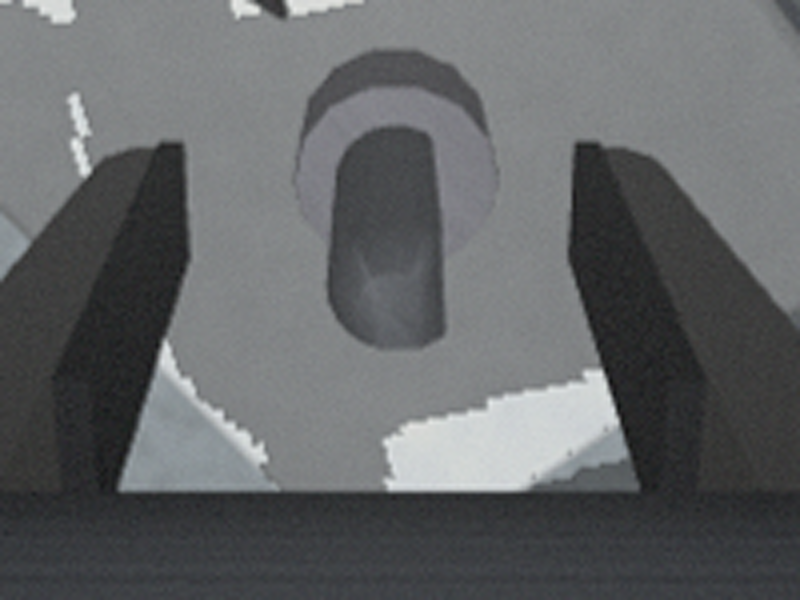

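The shaft stands midway between the fingers, and its flat (right edge, x≈440) is parallel to the right pad. Closing now.

>>> carry_out(deltas=[{"fingers": 0.15,"tx": 0,"ty": 0,"tz": 0,"ax": 0,"ay": 0,"az": 0},{"fingers": 0.1,"tx": 0,"ty": 0,"tz": 0,"ax": 0,"ay": 0,"az": 0},{"fingers": 0.1,"tx": 0,"ty": 0,"tz": 0,"ax": 0,"ay": 0,"az": 0},{"fingers": 0.1,"tx": 0,"ty": 0,"tz": 0,"ax": 0,"ay": 0,"az": 0},{"fingers": 0.1,"tx": 0,"ty": 0,"tz": 0,"ax": 0,"ay": 0,"az": 0}], squeeze=20)

```text
time_s: 3.22
tool_pos: [0.5003, 0.1732, 0.0868]
eef_rot: [-3.142, -0.0, -0.227]
contact_force: [-1.0, -0.4, 0.6]
opening: 0.0234
grasp_force: 0.0
```

>>> carry_out(deltas=[{"fingers": 0,"tx": 0,"ty": 0,"tz": 0,"ax": 0,"ay": 0,"az": 0},{"fingers": 0,"tx": 0,"ty": 0,"tz": 0,"ax": 0,"ay": 0,"az": 0},{"fingers": 0,"tx": 0,"ty": 0,"tz": 0,"ax": 0,"ay": 0,"az": 0},{"fingers": 0,"tx": 0,"ty": 0,"tz": 0,"ax": 0,"ay": 0,"az": 0},{"fingers": 0,"tx": 0,"ty": 0,"tz": 0,"ax": 0,"ay": 0,"az": 0}])

```text
time_s: 3.63
tool_pos: [0.4998, 0.1723, 0.0866]
eef_rot: [3.14, 0.001, -0.227]
contact_force: [-3.5, -4.6, 3.7]
opening: 0.0158
grasp_force: 20.0
```

```bash
python3 go.py .5007 .1717 .085 -103
```

```text
pos [0.4998 0.1723 0.0866] rot [ 1.7988e+02  6.0000e-02 -1.2980e+01] F [-3.5 -4.6  3.7] M [-0.76  0.58  0.01] open 0.0158 19.99968497111695 t 3.6333 q [ 0.1   0.18  1.84 -0.    1.12  1.9 ]
d [1.  0.4 1.6] rotvec [0.12 0.06 0.02]
```

>>> carry_out(deltas=[{"fingers": 0,"tx": -0.0002,"ty": 0.0001,"tz": 0,"ax": 0,"ay": 0,"az": -7},{"fingers": 0,"tx": -0.0004,"ty": 0.0002,"tz": 0,"ax": 0,"ay": 0,"az": -14},{"fingers": 0,"tx": -0.0006,"ty": 0.0003,"tz": 0,"ax": 0,"ay": 0,"az": -21},{"fingers": 0,"tx": -0.0008,"ty": 0.0005,"tz": 0,"ax": 0,"ay": 0,"az": -28},{"fingers": 0,"tx": -0.001,"ty": 0.0006,"tz": 0,"ax": 0,"ay": 0,"az": -35}])

```text
time_s: 4.05
tool_pos: [0.4988, 0.1714, 0.0867]
eef_rot: [3.139, 0.002, 0.39]
contact_force: [-1.6, -6.7, 2.1]
opening: 0.0162
grasp_force: 20.0
```

```bash
python3 go.py .5007 .1717 .0866 -68
```

```text
pos [0.4988 0.1714 0.0867] rot [1.7987e+02 1.2000e-01 2.2360e+01] F [-1.6 -6.7  2.1] M [-1.19  0.48 -0.04] open 0.0162 19.998535505728796 t 4.05 q [ 0.1   0.18  1.84 -0.    1.12  1.29]
d [1.9 0.4 0.1] rotvec [0.13 0.12 0.36]
```

>>> carry_out(deltas=[{"fingers": 0,"tx": -0.0002,"ty": 0.0002,"tz": 0,"ax": 0,"ay": 0,"az": -7},{"fingers": 0,"tx": -0.0004,"ty": 0.0004,"tz": 0,"ax": 0,"ay": 0,"az": -14},{"fingers": 0,"tx": -0.0006,"ty": 0.0005,"tz": 0,"ax": 0,"ay": 0,"az": -21},{"fingers": 0,"tx": -0.0008,"ty": 0.0007,"tz": 0,"ax": 0,"ay": 0,"az": -28},{"fingers": 0,"tx": -0.001,"ty": 0.0008,"tz": 0,"ax": 0,"ay": 0,"az": -35}])

```text
time_s: 4.47
tool_pos: [0.4986, 0.1701, 0.0866]
eef_rot: [3.14, 0.003, 1.001]
contact_force: [-0.2, -7.7, 1.4]
opening: 0.0161
grasp_force: 20.0
```

>>> carry_out(deltas=[{"fingers": 0,"tx": -0.0002,"ty": 0.0001,"tz": 0,"ax": 0,"ay": 0,"az": -7},{"fingers": 0,"tx": -0.0004,"ty": 0.0002,"tz": 0,"ax": 0,"ay": 0,"az": -14},{"fingers": 0,"tx": -0.0006,"ty": 0.0003,"tz": 0,"ax": 0,"ay": 0,"az": -21},{"fingers": 0,"tx": -0.0008,"ty": 0.0005,"tz": 0,"ax": 0,"ay": 0,"az": -28},{"fingers": 0,"tx": -0.001,"ty": 0.0006,"tz": 0,"ax": 0,"ay": 0,"az": -35}])

```text
time_s: 4.88
tool_pos: [0.4991, 0.1689, 0.0867]
eef_rot: [3.141, 0.003, 1.612]
contact_force: [0.8, -6.6, -1.2]
opening: 0.0157
grasp_force: 20.0
```

```bash
python3 go.py .4987 .1691 .0866 26
```

```text
pos [0.4991 0.1689 0.0867] rot [1.7995e+02 1.7000e-01 9.2350e+01] F [ 0.8 -6.6 -1.2] M [-1.14 -0.18 -0.02] open 0.0157 19.998308955109678 t 4.8833 q [ 0.1   0.17  1.85 -0.    1.12  0.06]
d [ 0.2 -0.4  0.1] rotvec [ 2.000e-02  1.800e-01 -2.365e+01]
```

>>> carry_out(deltas=[{"fingers": 0,"tx": -0.0002,"ty": 0.0001,"tz": 0,"ax": 0,"ay": 0,"az": -7},{"fingers": 0,"tx": -0.0004,"ty": 0.0001,"tz": 0,"ax": 0,"ay": 0,"az": -14},{"fingers": 0,"tx": -0.0006,"ty": 0.0002,"tz": 0,"ax": 0,"ay": 0,"az": -21},{"fingers": 0,"tx": -0.0006,"ty": 0.0002,"tz": 0,"ax": 0,"ay": 0,"az": -24},{"fingers": 0,"tx": -0.0006,"ty": 0.0002,"tz": 0,"ax": 0,"ay": 0,"az": -24}])

```text
time_s: 5.3
tool_pos: [0.4998, 0.1683, 0.0867]
eef_rot: [3.141, 0.003, 2.027]
contact_force: [2.0, -7.0, -1.2]
opening: 0.0161
grasp_force: 20.0
```

>>> carry_out(deltas=[{"fingers": 0,"tx": 0,"ty": 0,"tz": 0,"ax": 0,"ay": 0,"az": 0},{"fingers": 0,"tx": 0,"ty": 0,"tz": 0,"ax": 0,"ay": 0,"az": 0},{"fingers": 0,"tx": 0,"ty": 0,"tz": 0,"ax": 0,"ay": 0,"az": 0}])

```text
time_s: 5.55
tool_pos: [0.4998, 0.1683, 0.0867]
eef_rot: [3.141, 0.003, 2.025]
contact_force: [2.5, -6.8, -1.6]
opening: 0.0162
grasp_force: 20.0
```

```bash
python3 go.py .4987 .1691 .0866 26;  python3 - <<'E'
from h import *
import pickle
pickle.dump({n:cam(n) for n in("scene","side","wrist")},open("b.pkl","wb"))
E
```

```text
pos [0.4998 0.1683 0.0867] rot [179.96   0.2  116.01] F [ 2.5 -6.8 -1.6] M [-1.11 -0.48 -0.02] open 0.0162 19.99893207103014 t 5.55 q [ 0.1   0.17  1.85 -0.    1.12 -0.36]
d [ 1.2 -0.7  0.1] rotvec [0.04 0.2  0.01]
```

Opening measures 16.2 mm, so the flat is held, and the tool yaw matches the pointer at 26°. I'll release, lift, and move over the collar.

>>> carry_out(deltas=[{"fingers": 0.4,"tx": 0,"ty": 0,"tz": 0,"ax": 0,"ay": 0,"az": 0},{"fingers": 0.5,"tx": 0,"ty": 0,"tz": 0,"ax": 0,"ay": 0,"az": 0},{"fingers": 0.6,"tx": 0,"ty": 0,"tz": 0,"ax": 0,"ay": 0,"az": 0},{"fingers": 0.7,"tx": 0,"ty": 0,"tz": -0.02,"ax": 0,"ay": 0,"az": 0},{"fingers": 0.8,"tx": 0,"ty": 0,"tz": -0.055,"ax": 0,"ay": 0,"az": 0}])

```text
time_s: 6.12
tool_pos: [0.4952, 0.1698, 0.138]
eef_rot: [-3.133, -0.004, 2.025]
contact_force: [1.3, -0.2, 0.5]
opening: 0.0469
grasp_force: 0.0
```

>>> carry_out(deltas=[{"fingers": 1,"tx": 0,"ty": 0,"tz": -0.04,"ax": 0,"ay": 0,"az": 0},{"fingers": 1,"tx": 0,"ty": 0,"tz": -0.08,"ax": 0,"ay": 0,"az": 0},{"fingers": 1,"tx": 0,"ty": 0,"tz": -0.11,"ax": 0,"ay": 0,"az": 0},{"fingers": 1,"tx": 0,"ty": 0,"tz": -0.11,"ax": 0,"ay": 0,"az": 7},{"fingers": 1,"tx": 0,"ty": 0,"tz": -0.11,"ax": 0,"ay": 0,"az": 14}])

```text
time_s: 6.53
tool_pos: [0.5002, 0.1705, 0.2548]
eef_rot: [3.136, 0.0, 1.775]
contact_force: [0.3, 0.3, -1.2]
opening: 0.0805
grasp_force: 0.0
```

```bash
python3 go.py .665 -.13 .22 -65;  python3 - <<'E'
from h import *
import pickle
c=cam("wrist");W=cloud(c)
pickle.dump(c,open("w4.pkl","wb"))
p=pix(c,(.501,.17,.12)).astype(int);x,y=p;print(p)
save(c,"w4.png",(max(0,x-120),max(0,y-90),x+120,y+90),3)
m=(np.hypot(W[...,0]-.5005,W[...,1]-.17)<.012)&(W[...,2]>.1185)
print(cv2.minEnclosingCircle(W[m][:,:2].astype(np.float32)))
E
```

```text
pos [0.5002 0.1705 0.2548] rot [1.7966e+02 1.0000e-02 1.0170e+02] F [ 0.3  0.3 -1.2] M [ 0.06  0.05 -0.01] open 0.0805 0.0 t 6.5333 q [ 0.1   0.01  1.68  0.    1.45 -0.11]
d [-327.7  100.2   35.4] rotvec [ 0.3  -0.23 76.7 ]
[318 190]
((0.5004424452781677, 0.17044542729854584), 0.008293447084724903)
```

View pics/w4.png

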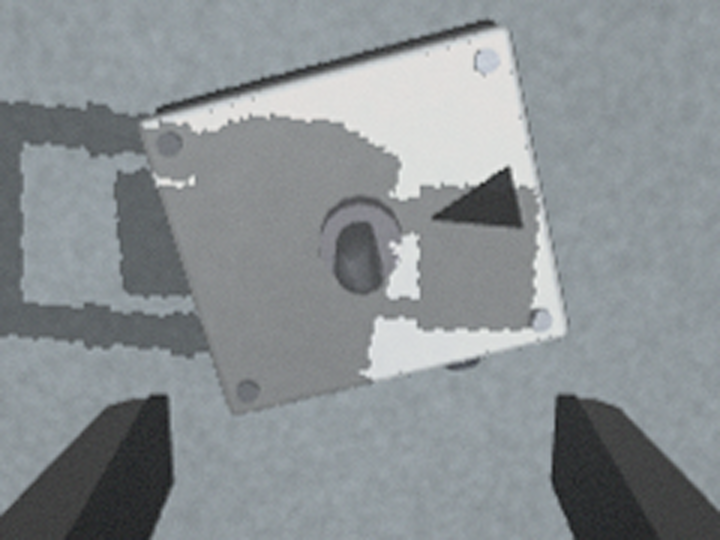

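The flat's edge, (372,225)–(382,285), is parallel to the housing's +x side and faces the arrow. On to the collar.

>>> carry_out(deltas=[{"fingers": 1,"tx": -0.033,"ty": 0.01,"tz": 0,"ax": 0,"ay": 0,"az": 0},{"fingers": 1,"tx": -0.066,"ty": 0.02,"tz": 0,"ax": 0,"ay": 0,"az": 0},{"fingers": 1,"tx": -0.1,"ty": 0.03,"tz": 0,"ax": 0,"ay": 0,"az": 0},{"fingers": 1,"tx": -0.133,"ty": 0.04,"tz": 0,"ax": 0,"ay": 0,"az": 0},{"fingers": 1,"tx": -0.165,"ty": 0.05,"tz": 0,"ax": 0,"ay": 0,"az": 0}])

```text
time_s: 7.0
tool_pos: [0.5823, 0.0177, 0.2511]
eef_rot: [-3.141, -0.001, 1.783]
contact_force: [-0.1, -0.3, 0.7]
opening: 0.092
grasp_force: 0.0
```

>>> carry_out(deltas=[{"fingers": 1,"tx": -0.033,"ty": 0.01,"tz": 0,"ax": 0,"ay": 0,"az": 7},{"fingers": 1,"tx": -0.066,"ty": 0.02,"tz": 0,"ax": 0,"ay": 0,"az": 14},{"fingers": 1,"tx": -0.1,"ty": 0.03,"tz": 0,"ax": 0,"ay": 0,"az": 21},{"fingers": 1,"tx": -0.133,"ty": 0.04,"tz": 0,"ax": 0,"ay": 0,"az": 28},{"fingers": 1,"tx": -0.163,"ty": 0.05,"tz": 0,"ax": 0,"ay": 0,"az": 35}])

```text
time_s: 7.42
tool_pos: [0.6651, -0.1318, 0.2507]
eef_rot: [-3.14, -0.0, 1.166]
contact_force: [-0.6, -0.3, 0.2]
opening: 0.0919
grasp_force: 0.0
```

>>> carry_out(deltas=[{"fingers": 1,"tx": 0,"ty": 0,"tz": 0,"ax": 0,"ay": 0,"az": 7},{"fingers": 1,"tx": 0,"ty": 0,"tz": 0,"ax": 0,"ay": 0,"az": 14},{"fingers": 1,"tx": 0,"ty": 0,"tz": 0,"ax": 0,"ay": 0,"az": 21},{"fingers": 1,"tx": 0,"ty": 0,"tz": 0,"ax": 0,"ay": 0,"az": 28},{"fingers": 1,"tx": 0,"ty": 0,"tz": 0,"ax": 0,"ay": 0,"az": 35}])

```text
time_s: 7.83
tool_pos: [0.6645, -0.1298, 0.2507]
eef_rot: [-3.14, 0.0, 0.555]
contact_force: [0.7, 0.9, 0.1]
opening: 0.0918
grasp_force: 0.0
```

```bash
cat > col.py <<'E'
from h import *
import pickle
c=cam("wrist");pickle.dump(c,open("w5.pkl","wb"))
W=cloud(c);g=c["frame"].astype(int);br=g.mean(-1)
p=pix(c,(.66,-.13,.022)).astype(int);x,y=p;print(p)
save(c,"w5.png",(max(0,x-120),max(0,y-90),x+120,y+90),3)
red=(g[...,0]-g[...,1]>40)
near=np.hypot(W[...,0]-.66,W[...,1]+.13)<.06
m=near&(W[...,2]>.0195)&(W[...,2]<.025)&~red&(br>110)
P=W[m][:,:2].astype(np.float32);C=cv2.minEnclosingCircle(P);print("top",m.sum(),C,np.median(W[m][:,2]))
c0=np.array(C[0]);r=np.hypot(W[...,0]-c0[0],W[...,1]-c0[1])
m=(r>.026)&(r<.05)&(W[...,2]>.012)&(W[...,2]<.03)&~red
Q=np.median(W[m],0);d=Q[:2]-c0;print("head",m.sum(),Q,r[m].max(),"yaw",np.degrees(np.arctan2(d[1],d[0])),np.degrees(np.arctan2(*(W[m][:,1::-1].mean(0)-c0[::-1]))))
E
python3 col.py; python3 go.py .665 -.13 .22 -65
```

```text
[317 174]
top 494 ((0.6537929773330688, -0.12920621037483215), 0.02177218347787857) 0.023229804990794682
head 114 [ 0.68887078 -0.1190989   0.01795205] 0.04323806997073328 yaw 16.07379375756889 16.52386087354073
pos [ 0.6646 -0.1298  0.2508] rot [-1.7993e+02  3.0000e-02  3.1510e+01] F [ 0.1 -1.1  0.1] M [0.02 0.04 0.06] open 0.092 0.0 t 7.8833 q [-0.37  0.4   1.23  0.    1.51  0.65]
d [ 0.3  0.4 30.8] rotvec [-0.07  0.03  6.51]
```

View pics/w5.png

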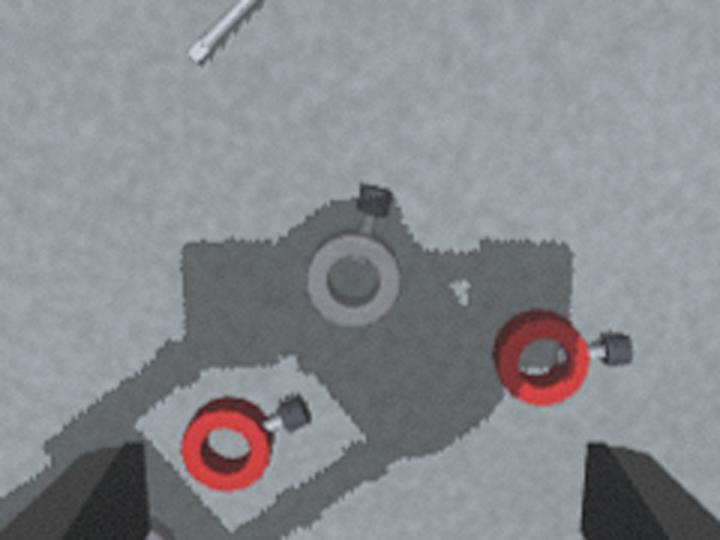

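The grey collar is centred at about (352,280), with its screw at (374,198). That puts it at (0.654, −0.129) with screw yaw about 16.5°. The red ones are at (228,443) and (541,357). I'll narrow the opening for clearance and line up.

>>> carry_out(deltas=[{"fingers": 0.72,"tx": 0,"ty": 0,"tz": 0,"ax": 0,"ay": 0,"az": 7},{"fingers": 0.72,"tx": 0,"ty": 0,"tz": 0,"ax": 0,"ay": 0,"az": 14},{"fingers": 0.72,"tx": 0,"ty": 0,"tz": 0,"ax": 0,"ay": 0,"az": 15},{"fingers": 0.72,"tx": -0.0085,"ty": -0.006,"tz": 0.04,"ax": 0,"ay": 0,"az": 15},{"fingers": 0.72,"tx": -0.0085,"ty": -0.006,"tz": 0.08,"ax": 0,"ay": 0,"az": 15}])

```text
time_s: 8.3
tool_pos: [0.6558, -0.1301, 0.1741]
eef_rot: [3.137, -0.005, 0.303]
contact_force: [0.7, 0.4, -0.7]
opening: 0.0662
grasp_force: 0.0
```

>>> carry_out(deltas=[{"fingers": 0.72,"tx": 0,"ty": 0,"tz": 0.03,"ax": 0,"ay": 0,"az": 0},{"fingers": 0.72,"tx": 0,"ty": 0,"tz": 0.06,"ax": 0,"ay": 0,"az": 0},{"fingers": 0.72,"tx": 0,"ty": 0,"tz": 0.08,"ax": 0,"ay": 0,"az": 0},{"fingers": 0.72,"tx": 0,"ty": 0,"tz": 0.08,"ax": 0,"ay": 0,"az": 0}])

```text
time_s: 8.63
tool_pos: [0.6503, -0.1278, 0.0852]
eef_rot: [-3.135, 0.008, 0.302]
contact_force: [0.1, 0.4, -1.2]
opening: 0.0656
grasp_force: 0.0
```

```bash
python3 col.py; python3 go.py .654 -.1292 .005 -73.5
```

```text
[325 201]
top 1320 ((0.6541348099708557, -0.12886863946914673), 0.02176559343934059) 0.023254927748960673
head 317 [ 0.68910294 -0.11877655  0.01774985] 0.04331207246781763 yaw 16.098583111386898 16.543469113643404
pos [ 0.6521 -0.1285  0.0885] rot [-179.76    0.28   17.26] F [ 0.1 -0.2 -0.1] M [0.03 0.1  0.01] open 0.0662 0.0 t 8.6833 q [-0.38  0.5   1.42  0.    1.22  0.89]
d [ 2.   1.5 83.5] rotvec [-0.24  0.28  0.76]
```

>>> carry_out(deltas=[{"fingers": 0.72,"tx": 0,"ty": 0,"tz": 0.03,"ax": 0,"ay": 0,"az": 0.7},{"fingers": 0.72,"tx": 0,"ty": 0,"tz": 0.055,"ax": 0,"ay": 0,"az": 0.7},{"fingers": 0.72,"tx": 0,"ty": 0,"tz": 0.075,"ax": 0,"ay": 0,"az": 0.7},{"fingers": 0.72,"tx": 0,"ty": 0,"tz": 0.081,"ax": 0,"ay": 0,"az": 0.7},{"fingers": 0.72,"tx": 0,"ty": 0,"tz": 0.081,"ax": 0,"ay": 0,"az": 0.7}])

```text
time_s: 9.1
tool_pos: [0.6541, -0.1294, 0.0105]
eef_rot: [-3.141, 0.001, 0.287]
contact_force: [-0.1, 0.4, -0.7]
opening: 0.0664
grasp_force: 0.0
```

```bash
python3 go.py .6541 -.129 .005 -73.5
```

```text
pos [ 0.6541 -0.1294  0.0105] rot [-1.7996e+02  5.0000e-02  1.6420e+01] F [-0.1  0.4 -0.7] M [-0.02  0.12  0.01] open 0.0664 0.0 t 9.1 q [-0.38  0.6   1.45  0.    1.09  0.91]
d [ 0.1 -0.4  5.5] rotvec [-0.04  0.05 -0.08]
```

>>> carry_out(deltas=[{"fingers": 0.72,"tx": 0,"ty": 0,"tz": 0.0045,"ax": 0,"ay": 0,"az": 0},{"fingers": 0.6,"tx": 0,"ty": 0,"tz": 0.0045,"ax": 0,"ay": 0,"az": 0},{"fingers": 0.5,"tx": 0,"ty": 0,"tz": 0.0045,"ax": 0,"ay": 0,"az": 0},{"fingers": 0.4,"tx": 0,"ty": 0,"tz": 0.0045,"ax": 0,"ay": 0,"az": 0},{"fingers": 0.3,"tx": 0,"ty": 0,"tz": 0.0045,"ax": 0,"ay": 0,"az": 0}], squeeze=25)

```text
time_s: 9.52
tool_pos: [0.6552, -0.1298, 0.0074]
eef_rot: [3.14, -0.002, 0.285]
contact_force: [0.5, 0.2, 3.7]
opening: 0.0432
grasp_force: 25.0
```

>>> carry_out(deltas=[{"fingers": 0.2,"tx": 0,"ty": 0,"tz": 0,"ax": 0,"ay": 0,"az": 0},{"fingers": 0.2,"tx": 0,"ty": 0,"tz": 0,"ax": 0,"ay": 0,"az": 0},{"fingers": 0.2,"tx": 0,"ty": 0,"tz": 0,"ax": 0,"ay": 0,"az": 0},{"fingers": 0.2,"tx": 0,"ty": 0,"tz": 0,"ax": 0,"ay": 0,"az": 0},{"fingers": 0.2,"tx": 0,"ty": 0,"tz": 0,"ax": 0,"ay": 0,"az": 0}])

```text
time_s: 9.93
tool_pos: [0.6552, -0.1298, 0.0074]
eef_rot: [3.141, -0.001, 0.285]
contact_force: [-1.4, 0.7, 6.4]
opening: 0.0435
grasp_force: 25.0
```

```bash
python3 go.py .6541 -.129 .005 -73.5
```

```text
pos [ 0.6552 -0.1298  0.0074] rot [ 1.7994e+02 -8.0000e-02  1.6300e+01] F [-1.4  0.7  6.4] M [0.15 0.24 0.  ] open 0.0435 25.002088844776154 t 9.9333 q [-0.38  0.61  1.45  0.    1.08  0.91]
d [-0.8 -1.1  2.4] rotvec [ 0.06 -0.08 -0.2 ]
```

>>> carry_out(deltas=[{"fingers": 0.2,"tx": 0,"ty": 0,"tz": -0.02,"ax": 0,"ay": 0,"az": 0},{"fingers": 0.2,"tx": 0,"ty": 0,"tz": -0.055,"ax": 0,"ay": 0,"az": 0},{"fingers": 0.2,"tx": 0,"ty": 0,"tz": -0.09,"ax": 0,"ay": 0,"az": 0},{"fingers": 0.2,"tx": 0,"ty": 0,"tz": -0.125,"ax": 0,"ay": 0,"az": 0},{"fingers": 0.2,"tx": 0,"ty": 0,"tz": -0.165,"ax": 0,"ay": 0,"az": 0}])

```text
time_s: 10.35
tool_pos: [0.653, -0.1291, 0.1709]
eef_rot: [-3.14, 0.003, 0.285]
contact_force: [0.4, -0.4, -0.8]
opening: 0.0434
grasp_force: 25.0
```

```bash
cat > held.py <<'E'
from h import *
from scipy.spatial.transform import Rotation as R
# collar in the tool frame, seen by the wrist camera
c=cam("wrist");s=robot.state();r=R.from_euler("xyz",s["eef_rot"]);W=cloud(c)
T=r.inv().apply((W-s["tool_pos"]).reshape(-1,3)).reshape(W.shape);br=c["frame"].mean(-1)
rad=np.hypot(T[...,0],T[...,1])
m=(rad<.03)&(T[...,2]>-.03)&(T[...,2]<-.005)&(br>95)
z=np.median(T[m][:,2]);m&=abs(T[...,2]-z)<.003
P=T[m][:,:2].astype(np.float32);C=cv2.minEnclosingCircle(P);print("top z",z,C,m.sum(),"cols x",P.min(0),P.max(0))
m=(T[...,0]>.027)&(T[...,0]<.055)&(abs(T[...,1])<.02)&(T[...,2]>z)&(T[...,2]<z+.02)
if m.any(): Q=T[m].mean(0);print("head",m.sum(),Q,"angle",np.degrees(np.arctan2(Q[1]-C[0][1],Q[0]-C[0][0])),"end",T[m][:,0].max())
E
python3 held.py; python3 go.py .5008 .170 .172 -64
```

```text
top z -0.005305259270672335 ((-0.004318303428590298, -0.0031974304001778364), 0.02138044871389866) 760 cols x [-0.02542812 -0.02444301] [0.01694603 0.01749731]
head 572 [ 0.03347616 -0.00358812  0.00183903] angle -0.5922641494100881 end 0.03834684864942646
pos [ 0.6581 -0.1309  0.1822] rot [179.55  -0.58  16.32] F [ 3.6 -1.   5.2] M [ 0.05 -0.15 -0.03] open 0.0438 24.999983310699463 t 10.4 q [-0.38  0.42  1.35  0.    1.36  0.91]
d [ -66.5 -333.     6.9] rotvec [ 0.5  -0.54 -9.69]
```

>>> carry_out(deltas=[{"fingers": 0.2,"tx": -0.007,"ty": -0.035,"tz": 0,"ax": 0,"ay": 0,"az": 0},{"fingers": 0.2,"tx": -0.014,"ty": -0.07,"tz": 0,"ax": 0,"ay": 0,"az": 0},{"fingers": 0.2,"tx": -0.021,"ty": -0.105,"tz": 0,"ax": 0,"ay": 0,"az": 0},{"fingers": 0.2,"tx": -0.028,"ty": -0.14,"tz": 0,"ax": 0,"ay": 0,"az": 0},{"fingers": 0.2,"tx": -0.035,"ty": -0.175,"tz": 0,"ax": 0,"ay": 0,"az": 0}])

```text
time_s: 10.82
tool_pos: [0.5703, 0.0299, 0.1705]
eef_rot: [-3.141, 0.001, 0.284]
contact_force: [-0.3, 0.5, -0.5]
opening: 0.0438
grasp_force: 25.0
```

>>> carry_out(deltas=[{"fingers": 0.2,"tx": -0.007,"ty": -0.035,"tz": 0,"ax": 0,"ay": 0,"az": -3},{"fingers": 0.2,"tx": -0.014,"ty": -0.07,"tz": 0,"ax": 0,"ay": 0,"az": -6},{"fingers": 0.2,"tx": -0.021,"ty": -0.105,"tz": 0,"ax": 0,"ay": 0,"az": -9.7},{"fingers": 0.2,"tx": -0.027,"ty": -0.14,"tz": 0,"ax": 0,"ay": 0,"az": -9.7},{"fingers": 0.2,"tx": -0.03,"ty": -0.157,"tz": 0,"ax": 0,"ay": 0,"az": -9.7}])

```text
time_s: 11.23
tool_pos: [0.4964, 0.1739, 0.1705]
eef_rot: [-3.14, 0.001, 0.456]
contact_force: [-0.1, -0.2, -0.5]
opening: 0.0433
grasp_force: 25.0
```

>>> carry_out(deltas=[{"fingers": 0.2,"tx": 0,"ty": 0,"tz": 0,"ax": 0,"ay": 0,"az": 0},{"fingers": 0.2,"tx": 0,"ty": 0,"tz": 0,"ax": 0,"ay": 0,"az": 0},{"fingers": 0.2,"tx": 0,"ty": 0,"tz": 0,"ax": 0,"ay": 0,"az": 0},{"fingers": 0.2,"tx": 0,"ty": 0,"tz": 0,"ax": 0,"ay": 0,"az": 0}])

```text
time_s: 11.57
tool_pos: [0.4994, 0.1697, 0.171]
eef_rot: [3.141, 0.0, 0.452]
contact_force: [-0.4, -0.3, -0.4]
opening: 0.0436
grasp_force: 25.0
```

```bash
python3 held.py; python3 go.py .5008 .170 .172 -64; python3 - <<'E'
from h import *
import pickle
d={n:cam(n) for n in("scene","side","wrist")};pickle.dump(d,open("e.pkl","wb"))
ims=[]
for n in("wrist","side"):
    c=d[n];x,y=pix(c,(.5008,.17,.14)).astype(int);w=90 if n=="wrist" else 60
    x=min(max(x,w),640-w);y=min(max(y,w),400-w);print(n,x,y)
    ims.append(cv2.resize(c["frame"][y-w:y+w,x-w:x+w,::-1],(400,400),interpolation=2))
cv2.imwrite("pics/e.png",np.hstack(ims))
E
```

```text
top z -0.015747236461170336 ((-0.0010779618751257658, -0.001351784449070692), 0.022769533097743988) 2577 cols x [-0.0220056  -0.02196948] [0.02127192 0.02128531]
head 634 [ 0.03697837 -0.00049681 -0.00959059] angle 1.2869949983044302 end 0.04272423070802381
pos [0.4994 0.1697 0.171 ] rot [1.7999e+02 1.0000e-02 2.5900e+01] F [-0.1 -0.1 -0.9] M [ 0.04  0.11 -0.  ] open 0.0435 24.999802261590958 t 11.6167 q [ 0.1   0.07  1.78 -0.    1.29  1.22]
d [ 1.4  0.4 -1. ] rotvec [ 0.01  0.01 -0.1 ]
wrist 319 224
side 280 151
```

View pics/e.png

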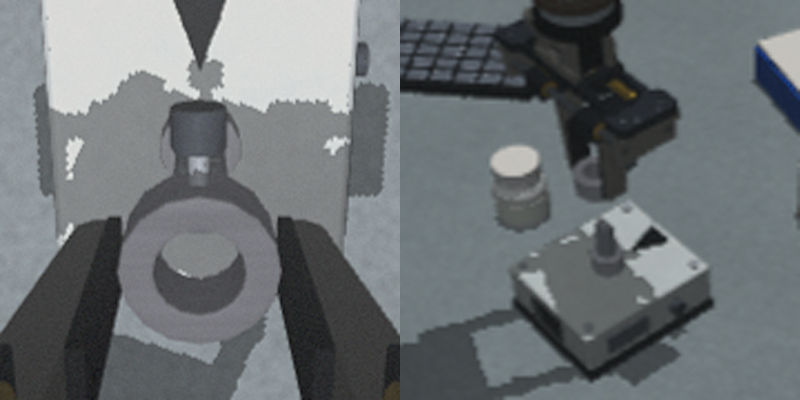

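The wrist view shows the collar held with its screw along tool x, pointing straight at the arrow. Its ring centre is within 0.5 mm of the tool centre. The side view shows it above the shaft. I'll centre it and come down in stages.

>>> carry_out(deltas=[{"fingers": 0.2,"tx": 0.0015,"ty": 0.0006,"tz": 0,"ax": 0,"ay": 0,"az": 0},{"fingers": 0.2,"tx": 0.0015,"ty": 0.0006,"tz": 0.015,"ax": 0,"ay": 0,"az": 0},{"fingers": 0.2,"tx": 0.0015,"ty": 0.0006,"tz": 0.03,"ax": 0,"ay": 0,"az": 0},{"fingers": 0.2,"tx": 0.0015,"ty": 0.0006,"tz": 0.036,"ax": 0,"ay": 0,"az": 0},{"fingers": 0.2,"tx": 0.0015,"ty": 0.0006,"tz": 0.036,"ax": 0,"ay": 0,"az": 0}])

```text
time_s: 12.18
tool_pos: [0.4991, 0.1707, 0.1333]
eef_rot: [-3.14, 0.003, 0.454]
contact_force: [-0.4, 0.3, -2.1]
opening: 0.0432
grasp_force: 25.0
```

```bash
python3 - <<'E'
import h
E
python3 go.py .5007 .170 .1054 -64
```

```text
pos [0.4991 0.1707 0.1333] rot [-179.93    0.2    25.99] F [-0.4  0.3 -2.1] M [0.01 0.08 0.02] open 0.0432 24.999826848506927 t 12.1833 q [ 0.1   0.12  1.81 -0.    1.22  1.22]
d [ 1.2  1.3 27.9] rotvec [-0.07  0.2  -0.01]
```

>>> carry_out(deltas=[{"fingers": 0.2,"tx": 0,"ty": 0,"tz": 0.003,"ax": 0,"ay": 0,"az": 0},{"fingers": 0.2,"tx": 0,"ty": 0,"tz": 0.006,"ax": 0,"ay": 0,"az": 0},{"fingers": 0.2,"tx": 0,"ty": 0,"tz": 0.009,"ax": 0,"ay": 0,"az": 0},{"fingers": 0.2,"tx": 0,"ty": 0,"tz": 0.012,"ax": 0,"ay": 0,"az": 0},{"fingers": 0.2,"tx": 0,"ty": 0,"tz": 0.012,"ax": 0,"ay": 0,"az": 0}])

```text
time_s: 12.6
tool_pos: [0.5001, 0.171, 0.1227]
eef_rot: [-3.141, 0.001, 0.454]
contact_force: [0.6, -0.3, -1.4]
opening: 0.0437
grasp_force: 25.0
```

```bash
python3 go.py .5007 .170 .1054 -64; python3 held.py
```

```text
pos [0.5001 0.171  0.1227] rot [-1.7999e+02  3.0000e-02  2.6000e+01] F [ 0.6 -0.3 -1.4] M [ 0.01  0.08 -0.  ] open 0.0437 24.99983847141266 t 12.6 q [ 0.1   0.13  1.82 -0.    1.19  1.22]
d [ 0.1  1.1 17.3] rotvec [-0.01  0.03  0.  ]
top z -0.015582348887986833 ((-0.0007277742261067033, -0.0016753542004153132), 0.022926434874534607) 2587 cols x [-0.02176186 -0.02208691] [0.02118128 0.02079459]
head 633 [ 0.03694067 -0.00055753 -0.0093865 ] angle 1.6997676184555597 end 0.04264652074761286
```

>>> carry_out(deltas=[{"fingers": 0.2,"tx": 0.0003,"ty": 0.001,"tz": 0,"ax": 0,"ay": 0,"az": 0},{"fingers": 0.2,"tx": 0.0003,"ty": 0.001,"tz": 0,"ax": 0,"ay": 0,"az": 0},{"fingers": 0.2,"tx": 0.0003,"ty": 0.001,"tz": 0.003,"ax": 0,"ay": 0,"az": 0},{"fingers": 0.2,"tx": 0.0003,"ty": 0.001,"tz": 0.006,"ax": 0,"ay": 0,"az": 0},{"fingers": 0.2,"tx": 0.0003,"ty": 0.001,"tz": 0.006,"ax": 0,"ay": 0,"az": 0}])

```text
time_s: 13.07
tool_pos: [0.5005, 0.1701, 0.1163]
eef_rot: [-3.141, 0.001, 0.454]
contact_force: [-0.2, 0.8, -1.1]
opening: 0.0433
grasp_force: 25.0
```

```bash
python3 go.py .5007 .170 .1054 -64; python3 - <<'E'
from h import *
c=cam("wrist");x,y=pix(c,(.5007,.17,.125)).astype(int)
x=min(max(x,60),580);y=min(max(y,60),340)
save(c,"f.png",(x-60,y-60,x+60,y+60),5)
E
```

```text
pos [0.5005 0.1701 0.1163] rot [-1.7997e+02  7.0000e-02  2.6000e+01] F [-0.2  0.8 -1.1] M [ 0.03  0.05 -0.04] open 0.0433 24.99989479780197 t 13.0667 q [0.1  0.14 1.82 0.   1.18 1.22]
d [ 0.1  0.2 10.9] rotvec [-0.03  0.07 -0.  ]
```

View pics/f.png

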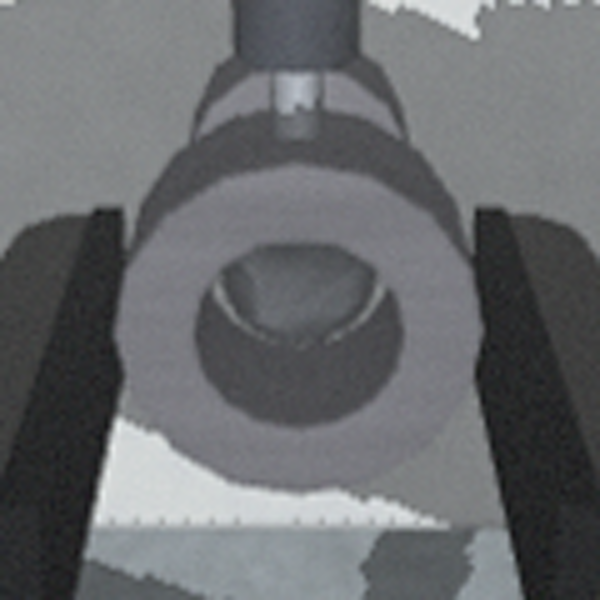

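The shaft end shows in the bore, laterally centred at x≈300, and there's no contact force. Continuing down.

>>> carry_out(deltas=[{"fingers": 0.2,"tx": 0,"ty": 0,"tz": 0.003,"ax": 0,"ay": 0,"az": 0},{"fingers": 0.2,"tx": 0,"ty": 0,"tz": 0.006,"ax": 0,"ay": 0,"az": 0},{"fingers": 0.2,"tx": 0,"ty": 0,"tz": 0.009,"ax": 0,"ay": 0,"az": 0},{"fingers": 0.2,"tx": 0,"ty": 0,"tz": 0.009,"ax": 0,"ay": 0,"az": 0},{"fingers": 0.2,"tx": 0,"ty": 0,"tz": 0.009,"ax": 0,"ay": 0,"az": 0}])

```text
time_s: 13.53
tool_pos: [0.5008, 0.1702, 0.1077]
eef_rot: [-3.141, 0.001, 0.454]
contact_force: [-0.9, 0.4, -0.4]
opening: 0.0436
grasp_force: 25.0
```

```bash
cat > flush.py <<'E'
from h import *
for n in("wrist","scene","side"):
    c=cam(n);W=cloud(c)
    r=np.hypot(W[...,0]-.5005,W[...,1]-.17);z=W[...,2]
    a=(r<.0065)&(z>.105)&(z<.135);b=(r>.0145)&(r<.02)&(z>.105)&(z<.135)&(abs(z-.1205)<.006)
    print(n,"shaft end",a.sum(),np.nanmedian(z[a]) if a.any() else 0,"ring",b.sum(),np.nanmedian(z[b]) if b.any() else 0)
E
python3 go.py .5007 .170 .1054 -64; python3 flush.py; python3 held.py
```

```text
pos [0.5008 0.1702 0.1077] rot [-1.7999e+02  4.0000e-02  2.6000e+01] F [-0.9  0.4 -0.4] M [-0.02  0.01 -0.  ] open 0.0436 24.999875128269196 t 13.5333 q [0.1  0.15 1.83 0.   1.16 1.22]
d [-0.2  0.1  2.3] rotvec [-0.01  0.04  0.  ]
wrist shaft end 421 0.12082482732892569 ring 1584 0.12364503779021377
scene shaft end 10 0.12214241670301848 ring 47 0.12254721234765045
side shaft end 6 0.11692224562511117 ring 22 0.12079458517229205
top z -0.015682867089830438 ((-0.0012148384703323245, -0.0013718679547309875), 0.022830041125416756) 2720 cols x [-0.02267535 -0.02201498] [0.02120037 0.02069453]
head 634 [ 0.03699722 -0.00048727 -0.00962774] angle 1.3261497598877292 end 0.042736722213146394
```

>>> carry_out(deltas=[{"fingers": 0.2,"tx": 0,"ty": 0,"tz": 0.001,"ax": 0,"ay": 0,"az": 0},{"fingers": 0.2,"tx": 0,"ty": 0,"tz": 0.0025,"ax": 0,"ay": 0,"az": 0},{"fingers": 0.2,"tx": 0,"ty": 0,"tz": 0.0025,"ax": 0,"ay": 0,"az": 0},{"fingers": 0.2,"tx": 0,"ty": 0,"tz": 0.0025,"ax": 0,"ay": 0,"az": 0},{"fingers": 0.2,"tx": 0,"ty": 0,"tz": 0.0025,"ax": 0,"ay": 0,"az": 0}])

```text
time_s: 14.15
tool_pos: [0.5011, 0.1702, 0.1056]
eef_rot: [-3.142, 0.0, 0.454]
contact_force: [0.4, 0.3, -0.4]
opening: 0.0427
grasp_force: 25.0
```

```bash
python3 go.py .5007 .170 .1054 -64; python3 flush.py; python3 flush.py|grep wrist; python3 held.py
```

```text
pos [0.5011 0.1702 0.1056] rot [-180.    0.   26.] F [ 0.4  0.3 -0.4] M [0.08 0.05 0.  ] open 0.0427 24.9998277425766 t 14.15 q [ 0.1   0.15  1.83 -0.    1.16  1.22]
d [-0.4  0.   0.2] rotvec [-0.  0.  0.]
wrist shaft end 438 0.12071682407067152 ring 1547 0.12150411690747995
scene shaft end 13 0.12104066210662338 ring 45 0.12134177284624671
side shaft end 6 0.11791302358346364 ring 22 0.11892543118820237
wrist shaft end 442 0.12071876858515462 ring 1559 0.12156151861778573
top z -0.015767275625213836 ((-0.000594335317146033, -0.0013226330047473311), 0.022547895088791847) 2776 cols x [-0.02183454 -0.02180138] [0.02142371 0.02117207]
head 634 [ 0.03700187 -0.00049766 -0.00962722] angle 1.2570355835697853 end 0.04276777740930884
```

>>> carry_out(deltas=[{"fingers": 0.2,"tx": 0,"ty": 0,"tz": 0.0006,"ax": 0,"ay": 0,"az": 0},{"fingers": 0.2,"tx": 0,"ty": 0,"tz": 0.0006,"ax": 0,"ay": 0,"az": 0},{"fingers": 0.2,"tx": 0,"ty": 0,"tz": 0.0006,"ax": 0,"ay": 0,"az": 0},{"fingers": 0.2,"tx": 0,"ty": 0,"tz": 0.0006,"ax": 0,"ay": 0,"az": 0},{"fingers": 0.2,"tx": 0,"ty": 0,"tz": 0.0006,"ax": 0,"ay": 0,"az": 0}])

```text
time_s: 14.92
tool_pos: [0.5011, 0.1702, 0.105]
eef_rot: [3.142, -0.0, 0.454]
contact_force: [0.2, -0.4, -0.8]
opening: 0.0436
grasp_force: 25.0
```

```bash
python3 go.py .5007 .170 .1054 -64; python3 flush.py; python3 - <<'E'
from h import *
c=cam("wrist");W=cloud(c);X=W[...,0]-.5008;Y=W[...,1]-.17;Z=W[...,2];r=np.hypot(X,Y)
b=(r>.014)&(r<.02)&(abs(Z-.121)<.004);a=(r<.005)&(abs(Z-.1207)<.003)
f=lambda m:np.linalg.lstsq(np.c_[X[m],Y[m],np.ones(m.sum())],Z[m],rcond=None)[0]
print(f(b),f(a))
x,y=pix(c,(.5007,.17,.12)).astype(int);y=min(y,325);save(c,"g.png",(x-75,y-75,x+75,y+75),4)
E
```

```text
pos [0.5011 0.1702 0.105 ] rot [180.  -0.  26.] F [ 0.2 -0.4 -0.8] M [ 0.01  0.05 -0.  ] open 0.0436 24.999917149543762 t 14.9167 q [ 0.1   0.15  1.83 -0.    1.16  1.22]
d [-0.5  0.  -0.4] rotvec [ 0. -0.  0.]
wrist shaft end 448 0.12065706688950903 ring 1547 0.12088782955563107
scene shaft end 13 0.12057065430972803 ring 48 0.1205770291700074
side shaft end 6 0.11813002843913026 ring 17 0.11897722123992661
[-0.00423686 -0.00029661  0.12090308] [-0.22928671 -0.12085043  0.1208693 ]
```

View pics/g.png

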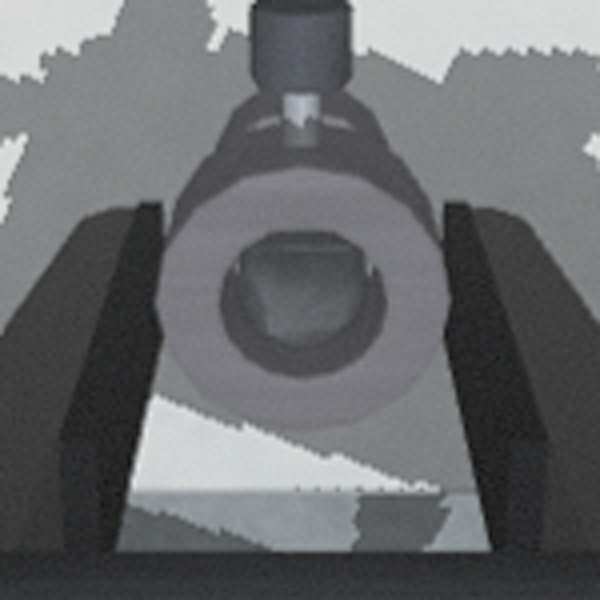

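The collar is on the shaft: the end fills the bore at about (303,295), its flat edge (y≈247) faces the screw, and the two faces agree within about 0.2 mm. Handing in.

```bash
python3 -c "
from station import robot
print(robot.finish_job())"
```

```text
the job is handed in; nothing more can be done
None
```

The job is handed in: the shaft's flat was turned to face the pointer, and the collar is on the shaft, screw over the flat and towards the pointer. Its top measures within about 0.2 mm of the shaft end, and the fingers still hold it at 25 N; the judge's verdict was not shown.

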